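# Hold an extrusion offcut on the saw board for sawing

### The job

Pull the top drawer of the small drawer unit fully open, take out the aluminium T-slot offcut and lay it flat on the saw board, long side along the fence and one end up against the length stop, without shifting the stop. Then be the clamp for the sawing: with one diagonal push, down onto the board and into the fence at once, press the offcut firmly home with the gripper, keeping the fingers well clear of the saw slot, and finish while still holding it pressed like that. Leave the hacksaw, the tape roll and the note pad where they lie.

Things in the scene. Friction and masses are not known exactly. Their poses are not given: they have to be found in the camera images.
- unit: Small dark steel desktop drawer unit with two grey drawers one above the other, 180 deep x 200 wide x 130 high, standing fixed on the bench, front turned to the robot. Origin: centre of its underside; x points from front to back, y to the left seen from the robot, z up. The drawers slide out along its -x. The front of its casing is 75 mm from the origin along -x.
- unit_drawer0 (a joint): How far the top drawer is pulled out, in m: 0 shut, 0.1176 fully out; starts shut or up to 8 mm ajar; light running (about 1 N). Inside, the drawer is 135 deep x 158 wide with walls 33 high (the front panel is 10 mm higher than the walls); its floor is 75 mm above the bench.
- unit_drawer0_handle (a point): Centre of the top drawer's bar handle: a horizontal steel bar 11 mm thick and about 100 mm long, parallel to the unit's y, on two posts 85 mm apart; its centre line is 35 mm in front of the drawer front, 95.5 mm above the bench and 34.5 mm below the top of the unit. Moves with the drawer. Axes as unit.
- offcut: The workpiece: an offcut of aluminium T-slot extrusion, square section 30 x 30, 120 long, about 110 g. Origin at its very centre; y along its length; all four long sides and both ends are alike. It lies on the floor of the top drawer, its length across the drawer (within 0.2 rad of the unit's y); with the drawer fully out 28 mm or more is free before and behind its middle.
- saw_board: The saw board: plywood board 130 deep x 200 wide x 12 thick on 4 mm rubber feet (its top is 16 mm above the bench), fixed in place, with a wooden fence along its far edge and a clamped length stop. Origin: on the bench, 20 mm in front of the fence face, at mid-length; x points across the board towards the fence, y along the fence towards the stop, z up. The board spans x = -0.085 to 0.045.
- board: The flat plywood board itself, the 'table' that the offcut lies on. Origin 4 mm above that of saw_board, top 12 mm above this. Axes as saw_board. Friction on it (coefficient about 0.6) takes up part of a sideways push while it is pressed.
- fence: The wooden fence screwed on the board's far edge, 25 deep x 200 long and only 12 high above the board (the lying offcut stands 18 mm higher), cut through by a 3 mm saw slot. Its face looks to -x, towards the open board. Origin on the face's foot at mid-length. Axes as saw_board.
- fence_line (a point): Foot of the fence face at the middle of the saw slot, level with the board's top. Axes as saw_board: x into the fence, y along it towards the stop. A dark line across the board continues the slot. The seated offcut's centre has x = -0.015 and z = +0.015 here, and the offcut lies across the slot.
- stop_face (a point): Middle of the face of the length stop that the offcut's end comes against: 15 mm in front of the fence and 15 mm above the board. The face looks along -y of the saw board and lies 68 to 85 mm from the saw slot. Axes as saw_board. The seated offcut's centre has y = -0.060 here.
- hacksaw: Bystander: small hacksaw with a bent-rod frame, about 65 x 235 x 16, lying flat on the bench in front of the saw board. Origin at the middle of its blade.
- tape: Bystander: roll of black insulating tape, 63 across and 19 high, lying on top of the drawer unit at the back left. Origin: centre of its underside.
- notes: Bystander: small green note pad 25 x 25 x 11 on top of the drawer unit at the back right. Origin: centre of its underside.
- stop: The length stop: aluminium block 34 x 16 x 18 high standing on the board in front of the fence, with a strap over the fence (top 18 mm above the board) and a black thumb screw behind, which holds it against about 45 N. Origin: foot of the stop's face at the fence. Axes as saw_board.

How it is judged:
By the outcome, as a careful person would: the job done as asked, in the order asked, and still so for the second after the job is handed in, while the arm keeps its last pose, push and grip.
It also fails if it takes over 51 s, if anything falls off the work surface, if the arm or the gripper's body presses on something with over 40 N, if the wrist force passes 120 N, or if a joint passes its speed limit or range.

### The arm

A 6-joint arm with a two-finger parallel gripper is mounted at the origin on a cart in front of the work surface, level with it; the furniture and walls round the work are solid. World frame = base frame: x ahead of the robot, y to its left, z up, the work surface at z = 0. Lengths are in mm, angles in rad, forces in N, time in s.
With the tool pointing down it reaches from about 275 to 750 mm from the base axis. Payload 10.2 kg.
Tool frame: the origin (TCP) lies between the finger pads, 19 mm behind the fingertips; this is the grasp point; z points along the fingers, y is the line along which they close (so a half turn about z gives the same grasp; the last joint's range is limited). The gripper opens to 85 mm and grips with 20 to 120 N. Pads are 22 mm wide; open, the fingers measure 114 mm over their backs; the gripper's body (76 mm by 85 mm) begins 54 mm behind the grasp point. The pads swing forward as they close: fully open they stand 13 mm farther back than shut.
Start: joints at [1.105, 0.313, 1.498, -0, 1.331, -0.223], TCP at [126.234, 509.604, 249.994] pointing down, gripper open.
Joint ranges: [-2.94, 2.94], [-0.97, 2.17], [0.19, 2.56], [-1.23, 4.37], [0.02, 3.11], [-2.88, 2.88]. Speed limits (rad/s): [2.39, 2.39, 3.01, 3.14, 3.14, 3.14].

### API

Orientations are given as a unit quaternion [w, x, y, z].
In Python, from rig import sense, capture, finish_job, find_in, place_of gives the robot as it stands. The module is installed in compiled form; this text tells all that it offers.
- The arm moves only by the shell command python3 -m jog 'ROWS' [FORCE]. ROWS is JSON, a list of rows, each an object of numbers: "tx", "ty", "tz": the shift along the tool's x, y, z in mm; "ax", "ay", "az": the turn, a rotation vector about the tool's x, y, z in rad; "jaw": the closure, from -1 (fully open) to 1 (shut), so that 0 is half open. In form: [{"tx": .., "ty": .., "tz": .., "ax": .., "ay": .., "az": .., "jaw": ..}, ...]. A call has 1 to 5 rows; each row shifts and turns the commanded pose from where the row before left it, along the tool's axes as they then stand; what a row does not reach is not made up. A row lasts 1/8 s, in which the tool goes at most 62.5 mm and 10.7 degrees, less where a joint would pass 70% of its speed; a pose out of reach is approached as far as the arm can. A call with a gripper value outside its range is refused whole. The fingers move at their own pace and stop on an object; FORCE is the grip in N (left out, the last holds). Time passes only in rows, so rows that do not move let the fingers close. It gives the time, the measured TCP pose, the force, the opening and the grip force at its end, in the units of the state.
- sense(): the state, without advancing time (a new reading comes with each control period).
- capture(name): name is "side" or "top" or "wrist"; returns a dict with "color" (400x640x3 uint8, red, green, blue), "depth" (400x640 float32, mm along the optical axis (not along the pixel's ray), 0 where there is no reading), "fx", "fy", "cx", "cy" (pixels), "k1" (the pictures are not rectified: a ray, as slopes to the right and down, at radius r is drawn at 1 + k1 r^2 times it, then the intrinsics apply), "camera_from_world" (4x4, takes a point from world to camera coordinates); the wrist camera has in their place "mount" (4x4, takes a point from camera to tool coordinates, whose origin is the TCP and whose axes are the flange's). Camera axes: x right, y up, looking along -z (the intrinsics and any distortion apply to the point x, -y, -z); pixel columns grow to the right and rows downward; lengths in mm; the calibration is good to about 2 mm. A picture is of the moment at which its call begins: read the wrist's pose just before it.
- finish_job(): hands the job in; it is judged then, once.
Trained networks look in the newest picture that a camera, given by its name, has taken for a name from the list of things; names that differ only in an ending like _2 or _b are one class to them, and where a whole thing is asked for, a point or a joint stands for the part that bears it (a point fixed in the world has none). Each returns a list of dicts, best first, with "conf" (0 to 1); they miss things now and then, are a little off and sometimes report something else, mostly with a low value. They report only what shows in the picture. A call takes as long as a camera call.
- find_in(query, camera): "centre" ([column, row] in pixels, amid what is visible of it).
- place_of(query, camera): "centre" ([column, row] in pixels: a listed point, or the origin of a listed thing).
The state is a dict: "time_s": time; "joints": joint angles; "dq": joint speeds; "tau": joint torques, N m; "eef_pos": TCP position; "ee_rot": TCP orientation; "force": force on the tool from outside, world axes, zero at the start; "wrist_torque": the same for the moment, N m; "grip_width": opening from 0.0 (shut) to 1.0 (fully open); "grip_force": force on a finger pad.
Only numpy, scipy, OpenCV 4.12 (cv2) and the standard library are available. Lean on these libraries where they do the work, as an engineer would, in place of code of your own. Each camera call takes 0.05 s, during which the arm holds its last target. There are 200 camera calls.

## Working session

There is one attempt and no reset: what is moved stays moved. The work goes in short steps, Python scripts to look and compute and a shell command to move; the robot and the scene stay as the last step left them, time stands still between calls to the robot, and variables do not carry over. Pictures are saved under pics/ and viewed, at most 10 in all, crops included, and the job is handed in when it is done.

```bash
mkdir -p pics; cat > h.py <<'E'
import numpy as np, cv2
from rig import sense, capture, finish_job, find_in, place_of
from scipy.spatial.transform import Rotation as R
def pose(s=None):
    s=s or sense(); q=s["ee_rot"]; T=np.eye(4); T[:3,:3]=R.from_quat([q[1],q[2],q[3],q[0]]).as_matrix(); T[:3,3]=s["eef_pos"]; return T
def wfc(c,T=None):
    return np.linalg.inv(c["camera_from_world"]) if "camera_from_world" in c else T@c["mount"]
def slopes(c,u,v):
    xd=np.array([(u-c["cx"])/c["fx"],(v-c["cy"])/c["fy"]]); x=xd.copy()
    for _ in range(20): x=xd/(1+c["k1"]*(x@x))
    return x
def onplane(c,px,z,T=None):
    W=wfc(c,T); x=slopes(c,*px); d=W[:3,:3]@np.array([x[0],-x[1],-1]); o=W[:3,3]; return o+d*(z-o[2])/d[2]
def bydepth(c,px,T=None,k=2):
    u,v=int(round(px[0])),int(round(px[1])); p=c["depth"][v-k:v+k+1,u-k:u+k+1]; p=p[p>0]
    if len(p)==0: return None
    d=np.median(p); x=slopes(c,*px); W=wfc(c,T); return W[:3,:3]@np.array([x[0]*d,-x[1]*d,-d])+W[:3,3]
def proj(c,P,T=None):
    M=np.linalg.inv(wfc(c,T)); p=M[:3,:3]@np.array(P)+M[:3,3]; x=np.array([p[0],-p[1]])/-p[2]; x=x*(1+c["k1"]*(x@x))
    return np.array([x[0]*c["fx"]+c["cx"],x[1]*c["fy"]+c["cy"]])
def save(c,n): cv2.imwrite("pics/"+n,c["color"][:,:,::-1])
E
python3 - <<'E'
from h import *
np.set_printoptions(precision=1,suppress=True)
print(sense())
for cam in ["side","top"]:
    c=capture(cam); save(c,cam+"1.png"); W=wfc(c); print(cam,W[:3,3],c["fx"],c["k1"])
    for n,z in [("unit",0),("unit_drawer0_handle",95.5),("saw_board",0),("fence_line",16),("stop_face",31),("stop",16),("fence",16),("board",4),("hacksaw",8),("tape",130),("notes",130),("offcut",90)]:
        r=place_of(n,cam)
        for q in r[:2]: print(n,np.array(q["centre"]),round(q["conf"],2),onplane(c,q["centre"],z),bydepth(c,q["centre"]))
E
```

```text
{'time_s': 0.0, 'joints': array([ 1.1,  0.3,  1.5,  0. ,  1.3, -0.2]), 'dq': array([ 0., -0.,  0., -0.,  0., -0.]), 'tau': array([  0. , -41.2, -26. ,  -0. ,   0. ,   0. ]), 'eef_pos': array([126.1, 509.4, 249.4]), 'ee_rot': array([-0. ,  0.1,  1. , -0. ]), 'force': array([0.5, 0.5, 0.6]), 'wrist_torque': array([0., 0., 0.]), 'grip_force': 0.0, 'grip_width': 0.9988985589459833}
side [570.4 635.6 675.3] 403.11112802768423 0.008424761618224667
unit [269.  264.4] 0.94 [661.  117.4   0. ] [643.5 217.2 130. ]
unit_drawer0_handle [335.5 235.9] 0.69 [527.4 120.6  95.5] [527.8 125.3 100.9]
saw_board [299.1 182.2] 0.96 [ 608.3 -145.3    0. ] [ 607.3 -125.    17.5]
fence_line [288.3 172.8] 0.85 [ 636.4 -162.8   16. ] [ 635.3 -149.5   27.1]
board [296.5 180. ] 0.57 [ 615.  -149.1    4. ] [ 614.1 -132.6   18.1]
hacksaw [362.9 191.7] 0.96 [ 448.8 -104.1    8. ] [ 447.8 -110.6    2.1]
tape [238.7 241.2] 0.66 [701.6 167.1 130. ] [696.9 184.  149.6]
notes [244.6 205.6] 0.72 [703.5  76.8 130. ] [700.8  88.5 141.4]
notes [236.7 240.5] 0.6 [705.4 165.6 130. ] [705.3 165.9 130.4]
top [450.4  11.7 949.8]
[... 266 characters left out ...]
8]
saw_board [396.4 190.4] 0.69 [ 607.4 -148.5    0. ] [ 604.7 -145.8   15.9]
fence_line [401.7 177.7] 0.85 [ 633.5 -159.3   16. ] [ 632.3 -158.2   22.3]
stop_face [368.5 181.9] 0.61 [623.2 -82.3  31. ] [626.  -83.8  16.5]
stop [368.4 170.6] 0.49 [652.1 -84.8  16. ] [649.2 -83.3  29.9]
fence [398.4 181. ] 0.65 [ 626.1 -151.5   16. ] [ 626.1 -151.5   15.9]
fence [398.2 188.7] 0.3 [ 608.5 -150.1   16. ] [ 608.5 -150.    16.1]
board [400.4 188.3] 0.75 [ 611.3 -157.2    4. ] [ 609.3 -155.1   15.7]
hacksaw [382.2 259.5] 0.93 [ 451.5 -107.6    8. ] [ 451.5 -108.2    3.2]
tape [250.9 140.9] 0.95 [696.  161.7 130. ] [696.  161.7 129.9]
notes [286.6 141.4] 0.43 [692.7  89.4 130. ] [692.1  89.2 131.8]
```

View pics/top1.png

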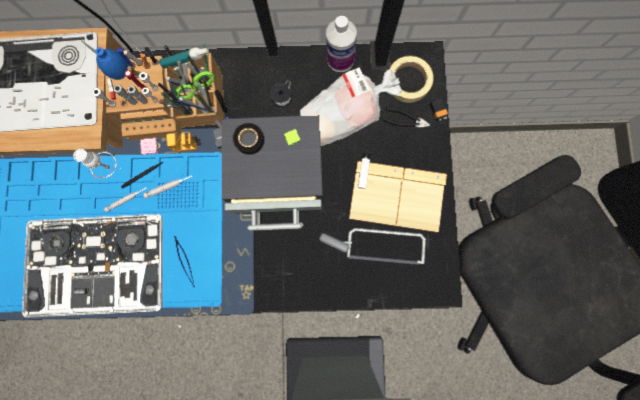

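View pics/side1.png

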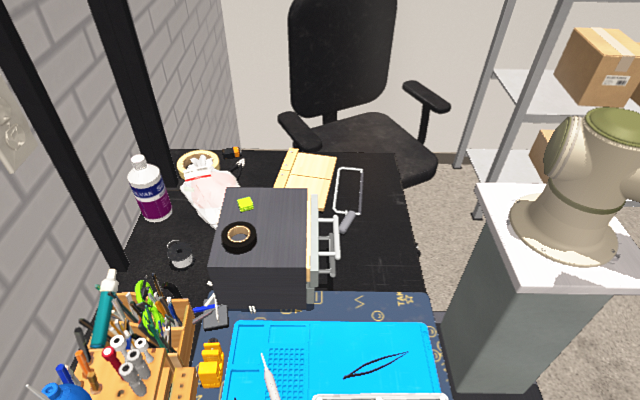

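The top view shows the unit (top corners about (223,117) to (321,198)), with the handle bar at about (275,226). The board is turned slightly, with its slot line at col 402 and the stop at (364,172). The side view agrees. Next I'll fit the yaws and edges from depth.

```bash
cat > geo.py <<'E'
from h import *
np.set_printoptions(precision=1,suppress=True)
def cloud(c,u0,u1,v0,v1,T=None):
    vs,us=np.mgrid[v0:v1,u0:u1]; d=c["depth"][v0:v1,u0:u1].ravel().astype(float)
    us,vs=us.ravel(),vs.ravel(); m=d>0
    x=np.stack([(us-c["cx"])/c["fx"],(vs-c["cy"])/c["fy"]],1); xd=x.copy()
    for _ in range(8): x=xd/(1+c["k1"]*(x**2).sum(1,keepdims=True))
    W=wfc(c,T); P=np.stack([x[:,0]*d,-x[:,1]*d,-d],1)@W[:3,:3].T+W[:3,3]
    return P[m],us[m],vs[m]
def rect(P): 
    r=cv2.minAreaRect(P[:,:2].astype(np.float32)); return r, cv2.boxPoints(r)
E
python3 - <<'E'
from geo import *
c=capture("top")
for n,(u0,u1,v0,v1),(z0,z1) in [("unittop",(215,330,110,205),(126,134)),("handle",(240,310,203,240),(93,106)),("front",(215,330,190,215),(108,123)),("board",(340,460,150,245),(13,19)),("fence",(340,460,150,245),(24,31)),("stop",(340,460,150,245),(32,50))]:
    P,u,v=cloud(c,u0,u1,v0,v1); m=(P[:,2]>z0)&(P[:,2]<z1); P=P[m]
    if n in("board","fence","stop"): m=(P[:,1]>-270)&(P[:,1]<-40);P=P[m]
    if len(P)>5: r,b=rect(P); print(n,len(P),"ctr",np.array(r[0]),"size",np.array(r[1]),round(r[2],1),"z",np.median(P[:,2])); print(b.tolist())
im=c["color"][140:250,330:460,::-1]; im2=c["color"][105:245,210:335,::-1]
cv2.imwrite("pics/crop1.png",np.hstack([cv2.resize(im,(400,338),interpolation=cv2.INTER_CUBIC),cv2.resize(im2,(302,338),interpolation=cv2.INTER_CUBIC)]))
E
```

```text
unittop 7151 ctr [662.5 121.1] size [165.9 199.5] 0.7 z 130.30721534935412
[[578.2963256835938, 219.83001708984375], [580.6895141601562, 20.333049774169922], [746.6251831054688, 22.323654174804688], [744.2319946289062, 221.82061767578125]]
handle 448 ctr [539.  118.3] size [ 40.9 140.1] 0.7 z 99.80037058087703
[[517.6318969726562, 188.11241149902344], [519.3971557617188, 48.009193420410156], [560.2830200195312, 48.52433776855469], [558.5177612304688, 188.6275634765625]]
front 918 ctr [569.5 119.9] size [ 22.2 198. ] 0.6 z 117.17665600191054
[[557.3405151367188, 218.7796173095703], [559.4945678710938, 20.804323196411133], [581.6836547851562, 21.045745849609375], [579.5296020507812, 219.0210418701172]]
board 3774 ctr [ 589.5 -147.6] size [200.5 127.7] 79.8 z 16.204014533109955
[[508.8495178222656, -234.953857421875], [634.5657348632812, -257.6310119628906], [670.155029296875, -60.333160400390625], [544.4387817382812, -37.656005859375]]
fence 898 ctr [ 652.2 -156.9] size [ 80.6 198. ] 1.2 z 28.04566961445255
[[609.8267822265625, -58.821319580078125], [614.0614013671875, -256.7965393066406], [694.6343994140625, -255.0731201171875], [690.3997802734375, -57.097900390625]]
stop 202 ctr [ 659.3 -142.7] size [ 73.7 175.7] 8.8 z 34.3663577577687
[[609.5436401367188, -61.44387435913086], [636.3276977539062, -235.12460327148438], [709.1276245117188, -223.89779663085938], [682.3435668945312, -50.217071533203125]]
```

View pics/crop1.png

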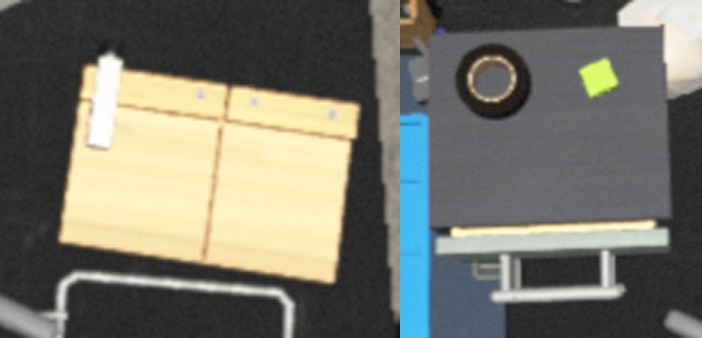

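The crops show the stop at the board's left end, with the slot in the middle. The drawer is slightly ajar, with its bar about 35 mm in front of the panel. Unit yaw is about +0.7° and board yaw about −10.2°. I'll write a move helper next.

```bash
cat >> h.py <<'E'
def plan(xyz,yaw,n,T=None):
    """rows to bring TCP (down) to xyz with tool y at yaw; shift in frame before each row's turn"""
    T=pose() if T is None else T; z=np.array([0,0,-1.]); y=np.array([np.cos(yaw),np.sin(yaw),0]); Rt=np.stack([np.cross(y,z),y,z],1)
    rv=R.from_matrix(T[:3,:3].T@Rt).as_rotvec(); d=(np.array(xyz)-T[:3,3])/n; Rc=T[:3,:3]
    print("rotvec",rv.round(3),"per row",(rv/n).round(4))
    for i in range(n): print("t",(Rc.T@d).round(1)); Rc=Rc@R.from_rotvec(rv/n).as_matrix()
E
python3 - <<'E'
from h import *
plan([527,117,175],0.012,10)
E
```

```text
rotvec [-0.     0.     1.316] per row [-0.      0.      0.1316]
t [-48.3 -28.5   7.5]
t [-51.7 -21.9   7.5]
t [-54.1 -14.9   7.5]
t [-55.6  -7.7   7.5]
t [-56.1  -0.3   7.5]
t [-55.7   7.    7.5]
t [-54.3  14.3   7.5]
t [-51.9  21.3   7.5]
t [-48.7  27.9   7.5]
t [-44.6  34.    7.5]
```

```bash
python3 -m jog '[{"tx":-48.3,"ty":-28.5,"tz":7.5,"az":0.1316,"jaw":0.25},{"tx":-51.7,"ty":-21.9,"tz":7.5,"az":0.1316,"jaw":0.25},{"tx":-54.1,"ty":-14.9,"tz":7.5,"az":0.1316,"jaw":0.25},{"tx":-55.6,"ty":-7.7,"tz":7.5,"az":0.1316,"jaw":0.25},{"tx":-56.1,"ty":-0.3,"tz":7.5,"az":0.1316,"jaw":0.25}]' 40; python3 -m jog '[{"tx":-55.7,"ty":7,"tz":7.5,"az":0.1316,"jaw":0.25},{"tx":-54.3,"ty":14.3,"tz":7.5,"az":0.1316,"jaw":0.25},{"tx":-51.9,"ty":21.3,"tz":7.5,"az":0.1316,"jaw":0.25},{"tx":-48.7,"ty":27.9,"tz":7.5,"az":0.1316,"jaw":0.25},{"tx":-44.6,"ty":34,"tz":7.5,"az":0.1316,"jaw":0.25}]'; python3 - <<'E'
from geo import *
T=pose(); c=capture("wrist"); save(c,"w1.png"); print(T)
for q in place_of("unit_drawer0_handle","wrist")[:2]: print(q, onplane(c,q["centre"],95.5,T),bydepth(c,q["centre"],T))
P,u,v=cloud(c,0,640,0,400,T); m=(P[:,2]>90)&(P[:,2]<105)&(P[:,0]<535)&(P[:,0]>480)&(P[:,1]>60)&(P[:,1]<180)
print(rect(P[m]), np.median(P[m],0), np.percentile(P[m],[5,95],0))
print(sense()["grip_width"],sense()["joints"])
plan([527,117.5,97],0.012,2)
E
```

```text
[[ -1.    0.2  -0.  126.2]
 [  0.2   1.   -0.  509.6]
 [  0.   -0.   -1.  250. ]
 [  0.    0.    0.    1. ]]schema error: expected keys tx, ty, tz, ax, ay, az, jaw
schema error: expected keys tx, ty, tz, ax, ay, az, jaw
  return _methods._mean(a, axis=axis, dtype=dtype,
  ret = um.true_divide(
Traceback (most recent call last):
IndexError: index -1 is out of bounds for axis 0 with size 0
```

All seven keys are required in each row, so nothing moved.

```bash
python3 -m jog '[{"tx":-48.3,"ty":-28.5,"tz":7.5,"ax":0,"ay":0,"az":0.1316,"jaw":0.25},{"tx":-51.7,"ty":-21.9,"tz":7.5,"ax":0,"ay":0,"az":0.1316,"jaw":0.25},{"tx":-54.1,"ty":-14.9,"tz":7.5,"ax":0,"ay":0,"az":0.1316,"jaw":0.25},{"tx":-55.6,"ty":-7.7,"tz":7.5,"ax":0,"ay":0,"az":0.1316,"jaw":0.25},{"tx":-56.1,"ty":-0.3,"tz":7.5,"ax":0,"ay":0,"az":0.1316,"jaw":0.25}]' 40 && python3 -m jog '[{"tx":-55.7,"ty":7,"tz":7.5,"ax":0,"ay":0,"az":0.1316,"jaw":0.25},{"tx":-54.3,"ty":14.3,"tz":7.5,"ax":0,"ay":0,"az":0.1316,"jaw":0.25},{"tx":-51.9,"ty":21.3,"tz":7.5,"ax":0,"ay":0,"az":0.1316,"jaw":0.25},{"tx":-48.7,"ty":27.9,"tz":7.5,"ax":0,"ay":0,"az":0.1316,"jaw":0.25},{"tx":-44.6,"ty":34,"tz":7.5,"ax":0,"ay":0,"az":0.1316,"jaw":0.25}]' && python3 - <<'E'
from geo import *
T=pose(); c=capture("wrist"); save(c,"w1.png"); print(T)
for q in place_of("unit_drawer0_handle","wrist")[:2]: print(q, onplane(c,q["centre"],95.5,T),bydepth(c,q["centre"],T))
P,u,v=cloud(c,0,640,0,400,T); m=(P[:,2]>90)&(P[:,2]<105)&(P[:,0]<535)&(P[:,0]>480)&(P[:,1]>60)&(P[:,1]<180)
if m.any(): print(rect(P[m]), np.median(P[m],0))
print(sense()["grip_width"],sense()["joints"])
plan([527,117.5,97],0.012,2)
E
```

```text
time_s: 2.08
eef_pos: [327.8, 311.9, 212.5]
ee_rot: [0.0, 0.437, 0.899, 0.0]
force: [0.7, 0.5, 0.7]
grip_width: 0.374
grip_force: 0.0
time_s: 2.7
eef_pos: [528.3, 115.3, 174.8]
ee_rot: [0.0, 0.704, 0.71, 0.0]
force: [0.5, 0.7, 0.8]
grip_width: 0.375
grip_force: 0.0
[[ -0.    1.    0.  528.3]
 [  1.    0.    0.  115.3]
 [  0.    0.   -1.  174.8]
 [  0.    0.    0.    1. ]]
{'centre': [318.8, 209.5], 'conf': 0.6} [526.2 119.9  95.5] [526.2 121.3  99.9]
(((526.6041870117188, 120.38526153564453), (16.59086036682129, 109.73464965820312), 0.13220082223415375), array([[518.2, 175.2],
       [518.4,  65.5],
       [535. ,  65.5],
       [534.8, 175.3]], dtype=float32)) [524.5 127.5  99.4]
0.3697047054211006 [-0.   0.4  1.6 -0.   1.2 -0. ]
rotvec [-0.  0. -0.] per row [-0.  0. -0.]
t [ 2.2 -1.3 38.4]
t [ 2.1 -1.2 38.4]
```

View pics/w1.png

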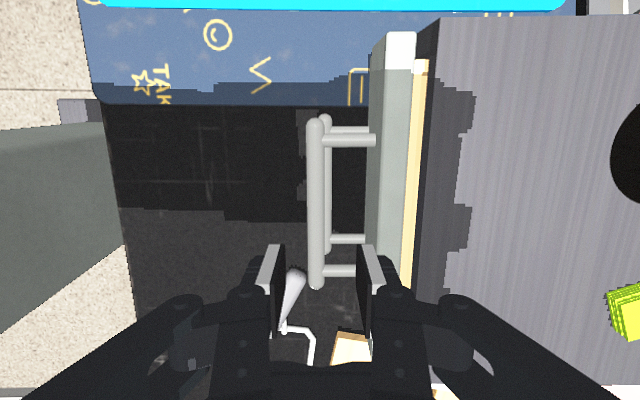

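The bar is centred between the fingers (image col ~316, rows 120–285). The lower drawer's handle is directly beneath it, and the rear finger fits in the gap before the panel.

```bash
python3 -m jog '[{"tx":4,"ty":-2.5,"tz":39,"ax":0,"ay":0,"az":0,"jaw":0.35},{"tx":0,"ty":0,"tz":39,"ax":0,"ay":0,"az":0,"jaw":0.35},{"tx":0,"ty":0,"tz":0,"ax":0,"ay":0,"az":0,"jaw":1},{"tx":0,"ty":0,"tz":0,"ax":0,"ay":0,"az":0,"jaw":1},{"tx":0,"ty":0,"tz":0,"ax":0,"ay":0,"az":0,"jaw":1}]' 40
```

```text
time_s: 3.42
eef_pos: [523.2, 121.2, 95.9]
ee_rot: [-0.002, 0.703, 0.711, -0.001]
force: [-0.5, 1.4, -23.4]
grip_width: 0.113
grip_force: 38.7
```

```bash
python3 -m jog '[{"tx":0,"ty":-10,"tz":-1,"ax":0,"ay":0,"az":0,"jaw":1},{"tx":0,"ty":-25,"tz":0,"ax":0,"ay":0,"az":0,"jaw":1},{"tx":-0.5,"ty":-25,"tz":0,"ax":0,"ay":0,"az":0,"jaw":1},{"tx":-0.5,"ty":-25,"tz":0,"ax":0,"ay":0,"az":0,"jaw":1},{"tx":0,"ty":-12,"tz":0,"ax":0,"ay":0,"az":0,"jaw":1}]'; python3 -m jog '[{"tx":0,"ty":-4,"tz":0,"ax":0,"ay":0,"az":0,"jaw":1},{"tx":0,"ty":-3,"tz":0,"ax":0,"ay":0,"az":0,"jaw":1},{"tx":0,"ty":-2,"tz":0,"ax":0,"ay":0,"az":0,"jaw":1}]'
```

```text
time_s: 4.05
eef_pos: [424.0, 120.0, 96.1]
ee_rot: [-0.003, 0.703, 0.711, -0.001]
force: [1.2, 13.4, -41.4]
grip_width: 0.108
grip_force: 38.9
time_s: 4.42
eef_pos: [415.9, 119.9, 96.1]
ee_rot: [-0.003, 0.703, 0.711, -0.001]
force: [-0.3, 13.0, -41.3]
grip_width: 0.114
grip_force: 38.9
```

```bash
python3 -m jog '[{"tx":0.6,"ty":-2,"tz":2,"ax":0,"ay":0,"az":0,"jaw":1},{"tx":0,"ty":-2,"tz":0,"ax":0,"ay":0,"az":0,"jaw":1}]'; python3 -m jog '[{"tx":0,"ty":-2,"tz":0,"ax":0,"ay":0,"az":0,"jaw":1},{"tx":0,"ty":-1,"tz":0,"ax":0,"ay":0,"az":0,"jaw":1}]'
```

```text
time_s: 4.68
eef_pos: [413.8, 119.9, 95.9]
ee_rot: [-0.001, 0.703, 0.711, 0.0]
force: [1.1, 8.5, -23.0]
grip_width: 0.111
grip_force: 40.5
time_s: 4.92
eef_pos: [413.5, 119.9, 96.1]
ee_rot: [0.002, 0.703, 0.711, 0.003]
force: [19.9, 10.9, -41.5]
grip_width: 0.109
grip_force: 39.3
```

```bash
python3 -m jog '[{"tx":0,"ty":3,"tz":0,"ax":0,"ay":0,"az":0,"jaw":0.35},{"tx":0,"ty":0,"tz":0,"ax":0,"ay":0,"az":0,"jaw":0.35},{"tx":0,"ty":0,"tz":-5,"ax":0,"ay":0,"az":0,"jaw":0.35},{"tx":0,"ty":0,"tz":-45,"ax":0,"ay":0,"az":0,"jaw":0.35},{"tx":0,"ty":0,"tz":-60,"ax":0,"ay":0,"az":0,"jaw":0.35}]'; python3 -m jog '[{"tx":-30,"ty":10,"tz":-30,"ax":0,"ay":0,"az":0,"jaw":0},{"tx":0,"ty":30,"tz":0,"ax":0,"ay":0,"az":0,"jaw":-0.1},{"tx":0,"ty":0,"tz":0,"ax":0,"ay":0,"az":0,"jaw":-0.1}]'; cat > look.py <<'E'
from geo import *
T=pose(); c=capture("wrist"); save(c,"w2.png"); t=capture("top")
for q in place_of("unit_drawer0_handle","top")[:2]: print("handle",q["conf"],onplane(t,q["centre"],95.5))
for cam,cc,TT in [("wrist",c,T),("top",t,None)]:
    for q in place_of("offcut",cam)[:2]: print(cam,"offcut",q, onplane(cc,q["centre"],90,TT),bydepth(cc,q["centre"],TT))
    P,u,v=cloud(cc,0,640,0,400,TT); m=(P[:,2]>101)&(P[:,2]<109)&(P[:,0]<580)&(P[:,0]>462)&(P[:,1]>51)&(P[:,1]<187)
    if m.any(): print(rect(P[m])[0], rect(P[m])[1].tolist(), m.sum(), np.median(P[m],0))
print(T,sense()["grip_width"])
E
python3 look.py
```

```text
time_s: 5.55
eef_pos: [413.9, 119.0, 207.6]
ee_rot: [-0.0, 0.703, 0.711, -0.001]
force: [1.0, -0.3, -0.4]
grip_width: 0.325
grip_force: 0.0
time_s: 5.92
eef_pos: [455.8, 89.2, 236.8]
ee_rot: [0.001, 0.703, 0.711, 0.001]
force: [-0.0, 0.4, 0.5]
grip_width: 0.547
grip_force: 0.0
wrist offcut {'centre': [405.8, 166.7], 'conf': 0.56} [522.9 108.2  90. ] [521.6 109.2  95.1]
wrist offcut {'centre': [319.8, 328.6], 'conf': 0.53} [456.  -43.9  90. ] [ 456.8 -112.3   -0.5]
((503.0232849121094, 119.03790283203125), (80.85865783691406, 136.0309295654297), 0.12883822619915009) [[462.44110107421875, 186.9622802734375], [462.74700927734375, 50.93169403076172], [543.60546875, 51.113525390625], [543.299560546875, 187.14410400390625]] 6003 [515.  117.6 104.7]
top offcut {'centre': [277.8, 228.2], 'conf': 0.51} [520.9 114.   90. ] [487.6  65.6 496.9]
top offcut {'centre': [367.1, 171.6], 'conf': 0.46} [634.1 -74.3  90. ] [646.3 -80.   33. ]
((534.166259765625, 118.6455078125), (96.24578094482422, 9.531673431396484), 84.7020263671875) [[524.9773559570312, 71.16825866699219], [534.4683227539062, 70.28814697265625], [543.3551635742188, 166.1227569580078], [533.8641967773438, 167.00286865234375]] 112 [535.  143.8 105.2]
[[ -0.    1.    0.  455.8]
 [  1.    0.   -0.   89.2]
 [ -0.    0.   -1.  236.8]
 [  0.    0.    0.    1. ]] 0.5505762583210685
```

View pics/w2.png

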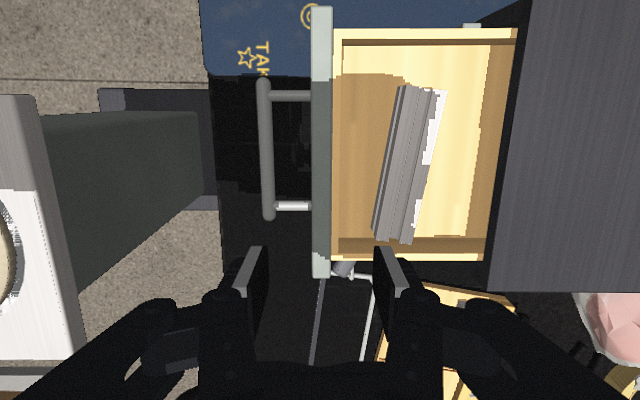

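The drawer is open. The offcut (grey) runs from about (422,88) to (393,240), leaning by about 10°. I'll segment it by colour and depth.

```bash
cat > off.py <<'E'
from geo import *
def seg(c,T,u0,u1,v0,v1,z0,z1):
    P,u,v=cloud(c,u0,u1,v0,v1,T); col=c["color"][v,u].astype(int); sat=col.max(1)-col.min(1)
    m=(sat<30)&(P[:,2]>z0)&(P[:,2]<z1); return P[m]
if __name__=="__main__":
    T=pose(); c=capture("wrist")
    P=seg(c,T,345,460,75,255,99,111); print(len(P),np.median(P,0)); r,b=rect(P); print(r,b.tolist())
    d=P[:,:2]-P[:,:2].mean(0); w,V=np.linalg.eigh(d.T@d); a=V[:,1]; a*=np.sign(a[1]); yaw=np.arctan2(-a[0],a[1]); print("yaw",yaw)
    s=d@a; n=d@np.array([a[1],-a[0]]); print("extent",np.percentile(s,[1,99]),np.percentile(n,[1,99]))
    ctr=P[:,:2].mean(0)+a*(np.percentile(s,1)+np.percentile(s,99))/2+np.array([a[1],-a[0]])*(np.percentile(n,1)+np.percentile(n,99))/2
    g=ctr+28*a; print("ctr",ctr,"grasp",g)
    plan([g[0],g[1],150],yaw,3)
E
python3 off.py
```

```text
4713 [520.6 114.7 104.4]
((521.53564453125, 108.63226318359375), (119.93418884277344, 30.351720809936523), 82.79032135009766) [[498.953857421875, 51.04388427734375], [529.0655517578125, 47.234710693359375], [544.117431640625, 166.22064208984375], [514.0057373046875, 170.02981567382812]]
yaw -0.12542696585950946
extent [-62.4  54.8] [-14.1  15.3]
ctr [521.4 108.9] grasp [524.9 136.6]
rotvec [-0.   0.   0.1] per row [-0.  0.  0.]
t [15.3 23.7 28.7]
t [16.4 22.9 28.7]
t [17.4 22.2 28.7]
```

```bash
python3 -m jog '[{"tx":15.3,"ty":23.7,"tz":29,"ax":0,"ay":0,"az":0.042,"jaw":-0.05},{"tx":16.4,"ty":22.9,"tz":29,"ax":0,"ay":0,"az":0.042,"jaw":-0.05},{"tx":17.4,"ty":22.2,"tz":29,"ax":0,"ay":0,"az":0.042,"jaw":-0.05},{"tx":0,"ty":0,"tz":20,"ax":0,"ay":0,"az":0,"jaw":-0.05},{"tx":0,"ty":0,"tz":21,"ax":0,"ay":0,"az":0,"jaw":-0.05}]' 50; python3 -m jog '[{"tx":0,"ty":0,"tz":0,"ax":0,"ay":0,"az":0,"jaw":1},{"tx":0,"ty":0,"tz":0,"ax":0,"ay":0,"az":0,"jaw":1},{"tx":0,"ty":0,"tz":0,"ax":0,"ay":0,"az":0,"jaw":1},{"tx":0,"ty":0,"tz":0,"ax":0,"ay":0,"az":0,"jaw":1}]' 50
```

```text
time_s: 6.85
eef_pos: [524.9, 137.0, 107.2]
ee_rot: [-0.0, 0.746, 0.666, -0.0]
force: [0.1, 0.1, 0.2]
grip_width: 0.527
grip_force: 0.0
time_s: 7.35
eef_pos: [525.3, 136.7, 108.5]
ee_rot: [0.0, 0.746, 0.666, 0.0]
force: [-0.5, -0.3, -0.9]
grip_width: 0.335
grip_force: 54.1
```

```bash
python3 -m jog '[{"tx":0,"ty":0,"tz":-30,"ax":0,"ay":0,"az":0,"jaw":1},{"tx":0,"ty":0,"tz":-60,"ax":0,"ay":0,"az":0,"jaw":1}]' && python3 - <<'E'
from h import *
print(sense()["grip_width"]); plan([560,-140,170],-0.178,5)
E
```

```text
time_s: 7.6
eef_pos: [524.2, 136.5, 197.6]
ee_rot: [-0.001, 0.746, 0.666, -0.002]
force: [0.9, 0.3, -0.5]
grip_width: 0.345
grip_force: 54.1
0.3450650363699837
rotvec [-0.005  0.001  0.064] per row [-0.0009  0.0002  0.0128]
t [-54.1  13.4   5.5]
t [-54.   14.1   5.5]
t [-53.8  14.8   5.5]
t [-53.6  15.5   5.5]
t [-53.4  16.2   5.5]
```

```bash
python3 -m jog '[{"tx":-54.1,"ty":13.4,"tz":5.5,"ax":0,"ay":0,"az":0.0128,"jaw":1},{"tx":-54,"ty":14.1,"tz":5.5,"ax":0,"ay":0,"az":0.0128,"jaw":1},{"tx":-53.8,"ty":14.8,"tz":5.5,"ax":0,"ay":0,"az":0.0128,"jaw":1},{"tx":-53.6,"ty":15.5,"tz":5.5,"ax":0,"ay":0,"az":0.0128,"jaw":1},{"tx":-53.4,"ty":16.2,"tz":5.5,"ax":0,"ay":0,"az":0.0128,"jaw":1}]' && python3 -m jog '[{"tx":0,"ty":0,"tz":0,"ax":0,"ay":0,"az":0,"jaw":1}]' && python3 - <<'E'
from h import *
from geo import cloud,rect
T=pose(); c=capture("wrist"); save(c,"w3.png"); print(T.round(3), sense()["grip_width"])
for n,z in [("stop_face",31),("stop",16),("fence_line",16),("fence",16),("board",4),("saw_board",0),("offcut",None)]:
    for q in place_of(n,"wrist")[:2]: print(n,round(q["conf"],2),np.round(q["centre"],1),onplane(c,q["centre"],z,T).round(1) if z is not None else "", bydepth(c,q["centre"],T))
E
```

```text
time_s: 8.22
eef_pos: [561.1, -141.9, 170.7]
ee_rot: [0.0, 0.767, 0.641, 0.0]
force: [1.2, -0.0, -1.5]
grip_width: 0.337
grip_force: 54.3
time_s: 8.35
eef_pos: [560.9, -143.4, 170.0]
ee_rot: [0.0, 0.769, 0.64, -0.0]
force: [-0.4, 0.3, -1.2]
grip_width: 0.337
grip_force: 54.2
[[   0.2    1.    -0.   560.9]
 [   1.    -0.2   -0.  -143.4]
 [  -0.    -0.    -1.   170. ]
 [   0.     0.     0.     1. ]] 0.34078891366733155
stop 0.6 [413.1  87.2] [644.  -79.1  16. ] [639.5 -78.7  33.5]
stop 0.43 [398.6  88.1] [633.1 -77.7  16. ] [629.2 -77.4  33.5]
fence_line 0.82 [408.6 193. ] [ 631.5 -162.3   16. ] [ 630.9 -161.3   19. ]
fence 0.89 [402.8 182.1] [ 627.9 -152.1   16. ] [ 627.9 -152.1   15.8]
board 0.71 [321.8 315.3] [ 537.2 -274.1    4. ] [ 556.1 -167.2  158.2]
board 0.7 [381.4 179.1] [ 612.4 -149.5    4. ] [ 610.8 -146.4   15.7]
saw_board 0.56 [380.  179.6] [ 611.7 -150.8   -0. ] [ 609.6 -146.7   15.4]
offcut 0.81 [320.2 317.2]  [ 555.2 -168.1  158. ]
```

View pics/w3.png

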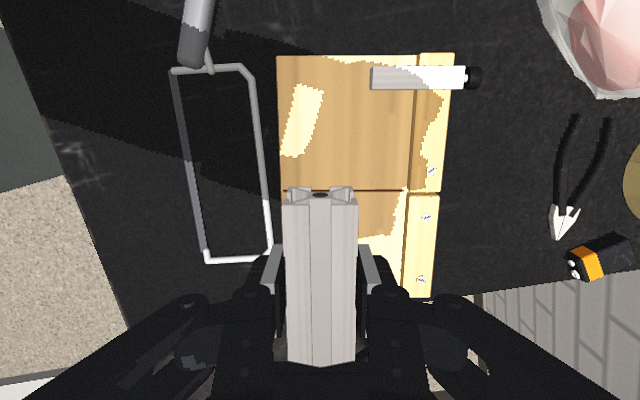

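The offcut is held firmly, pointing toward the stop (grey block at about (420,78)). The fence is the strip at cols 405–450 and the slot line is at row 190. Next I'll fit the fence and stop precisely.

```bash
cat > fit.py <<'E'
from geo import *
def fit(c,T,yaw0=-0.178,u=(270,470),v=(40,310)):
    P,_,_=cloud(c,u[0],u[1],v[0],v[1],T)
    ax=np.array([np.cos(yaw0),np.sin(yaw0)]); ay=np.array([-ax[1],ax[0]])
    O=np.array([630.,-155.]); x=(P[:,:2]-O)@ax; y=(P[:,:2]-O)@ay; z=P[:,2]
    out=[]
    for yy in np.arange(-60,56,4.):
        s=abs(y-yy)<2; b=x[s&(z>13)&(z<19)&(abs(x)<40)]; f=x[s&(z>25)&(z<31)&(abs(x)<40)]
        if len(b)>10 and len(f)>10: out.append([yy,np.percentile(b,99),np.percentile(f,1)])
    out=np.array(out); print(out.tolist() and out.round(1).tolist())
    if len(out)>3:
        for k in(1,2): 
            p=np.polyfit(out[:,0],out[:,k],1); print("edge",k,"slope",p[0],"x at y0",p[1])
    s=(z>31.5)&(z<38)&(x<-3)&(x>-34)&(y>40)&(y<120); print("stop",s.sum(),"y",np.percentile(y[s],[1,50,99]) if s.any() else "", "x",np.percentile(x[s],[1,99]) if s.any() else "", np.median(z[s]) if s.any() else "")
    s=(z>13)&(z<19)&(y>-20)&(y<60)&(x>-130)&(x<-60); q=[(yy,np.percentile(x[s&(abs(y-yy)<3)],1)) for yy in range(-15,90,10) if (s&(abs(y-yy)<3)).sum()>10]; print("near edge",np.round(q,1).tolist())
    S=np.r_[T[:2,3]-O]; print("TCP in O frame x,y",S@ax,S@ay)
    H=seg2(c,T,ax,ay,O); 
def seg2(c,T,ax,ay,O):
    P,_,_=cloud(c,270,375,185,260,T); m=(P[:,2]>T[2,3]-14)&(P[:,2]<T[2,3]+4); x=(P[m,:2]-O)@ax; y=(P[m,:2]-O)@ay
    r=cv2.minAreaRect(np.stack([x,y],1).astype(np.float32)); print("held: x",np.percentile(x,[1,99]),"y max",np.percentile(y,99.5),"z",np.percentile(P[m,2],[5,50,95]),"rect",r)
E
python3 - <<'E'
from fit import *
T=pose(); c=capture("wrist"); fit(c,T)
P,_,_=cloud(c,0,640,0,400,T)
E
```

```text
[[-60.0, 0.3, 0.4], [-56.0, 0.2, 0.1], [-52.0, 0.2, 0.1], [-48.0, 0.2, 0.4], [-44.0, 0.2, 0.3], [-40.0, 0.2, 0.2], [-36.0, 0.4, 0.3], [-32.0, 0.3, 0.2], [-28.0, 0.5, 0.2], [-24.0, 0.5, 0.4], [-20.0, 0.4, 0.1], [-16.0, 0.4, 0.4], [-12.0, 0.6, 0.3], [-8.0, 21.8, 0.2], [-4.0, 2.2, 0.9], [0.0, 0.4, 0.2], [4.0, 0.5, 0.5], [8.0, 0.4, 0.3], [12.0, 0.4, 0.2], [16.0, 0.4, 0.6], [20.0, 0.8, 0.3], [24.0, 0.4, 0.3], [28.0, 0.3, 0.4], [32.0, 0.6, 0.4], [36.0, 0.5, 0.5], [40.0, 0.5, 0.4], [44.0, 0.5, 0.3], [48.0, 0.4, 0.4], [52.0, 0.7, 0.5]]
edge 1 slope -0.00010578553003920619 x at y0 1.2111406555598525
edge 2 slope 0.002096883123708443 x at y0 0.350358545572341
stop 993 y [76.1 83.7 91.1] x [-33.8  -3.3] 33.56669823990359
near edge [[-5.0, -103.9], [5.0, -104.4], [15.0, -104.0], [25.0, -103.7], [35.0, -104.2], [45.0, -103.9], [55.0, -103.5]]
TCP in O frame x,y -70.56798508485237 3.391197511041078
held: x [-90.9 -51.9] y max 34.94026161017307 z [158.4 168.  169.4] rect ((-70.580322265625, 21.00644302368164), (43.99027633666992, 28.241594314575195), 0.8888891935348511)
```

The fit is clean: fence face at O-x +0.4, stop face at y≈75.6, slot at y≈−7. The offcut is parallel to the fence.

```bash
python3 -m jog '[{"tx":12,"ty":17,"tz":10,"ax":0,"ay":0,"az":0,"jaw":1},{"tx":12,"ty":17,"tz":25,"ax":0,"ay":0,"az":0,"jaw":1},{"tx":12,"ty":17,"tz":40,"ax":0,"ay":0,"az":0,"jaw":1},{"tx":0,"ty":0,"tz":35,"ax":0,"ay":0,"az":0,"jaw":1},{"tx":0,"ty":0,"tz":5,"ax":0,"ay":0,"az":0,"jaw":1}]' && python3 - <<'E'
from fit import *
T=pose(); c=capture("wrist"); save(c,"w4.png"); fit(c,T,u=(150,600),v=(0,330)); s=sense(); print(T[:3,3],s["force"],s["grip_width"])
E
```

```text
time_s: 9.43
eef_pos: [616.5, -112.7, 53.3]
ee_rot: [-0.002, 0.767, 0.642, -0.001]
force: [-0.8, 0.4, -0.9]
grip_width: 0.337
grip_force: 54.1
[[40.0, 0.4, 2.3], [44.0, 0.6, 0.7], [48.0, 0.5, 0.5], [52.0, 0.5, 0.5]]
edge 1 slope 0.006547137262420797 x at y0 0.19860071865111414
edge 2 slope -0.1482951701453772 x at y0 7.814075565548672
stop 2883 y [70.1 83.3 91.2] x [-33.5  -3.3] 33.63385182143713
near edge [[5.0, -104.3], [15.0, -103.9], [25.0, -103.6], [35.0, -104.0], [45.0, -103.7], [55.0, -103.8]]
TCP in O frame x,y -20.776075494750394 39.190776797878
held: x [-41.1  -2.1] y max 70.7928178587363 z [40.9 50.5 51.9] rect ((-20.79776382446289, 56.897159576416016), (43.99018859863281, 28.124488830566406), 0.5411767959594727)
[ 616.5 -112.7   53.3] [ 0.8  0.2 -1.4] 0.3332687428162789
```

View pics/w4.png

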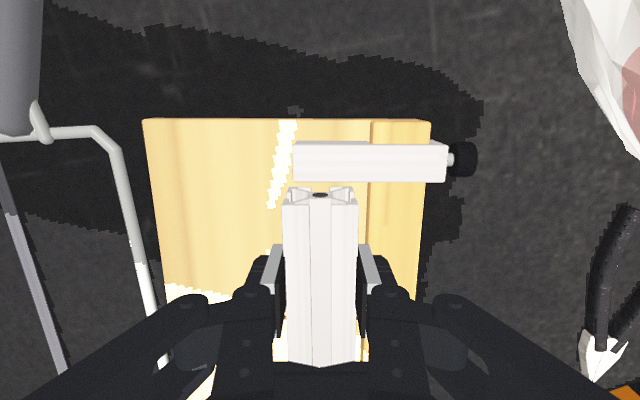

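The offcut lies parallel to the fence. It is about 6 mm short of the fence, 5 mm short of the stop and 4 mm above the board.

```bash
python3 -m jog '[{"tx":0,"ty":0,"tz":2.5,"ax":0,"ay":0,"az":0,"jaw":1},{"tx":0,"ty":0,"tz":1,"ax":0,"ay":0,"az":0,"jaw":1},{"tx":0,"ty":4,"tz":0,"ax":0,"ay":0,"az":0,"jaw":1},{"tx":3,"ty":0,"tz":0,"ax":0,"ay":0,"az":0,"jaw":1}]'; python3 -m jog '[{"tx":0,"ty":0,"tz":0.5,"ax":0,"ay":0,"az":0,"jaw":1},{"tx":0,"ty":0,"tz":0,"ax":0,"ay":0,"az":0,"jaw":1}]'
```

```text
time_s: 9.98
eef_pos: [622.5, -111.5, 52.4]
ee_rot: [0.0, 0.767, 0.641, 0.0]
force: [-0.2, -0.8, -2.0]
grip_width: 0.337
grip_force: 54.2
time_s: 10.22
eef_pos: [622.0, -111.3, 51.5]
ee_rot: [-0.0, 0.767, 0.642, -0.0]
force: [0.4, 0.2, -2.0]
grip_width: 0.336
grip_force: 54.2
```

```bash
python3 -m jog '[{"tx":0,"ty":0,"tz":1,"ax":0,"ay":0,"az":0,"jaw":1},{"tx":0,"ty":0,"tz":0,"ax":0,"ay":0,"az":0,"jaw":1}]'; python3 -m jog '[{"tx":0,"ty":0,"tz":0.7,"ax":0,"ay":0,"az":0,"jaw":1},{"tx":0,"ty":0,"tz":0,"ax":0,"ay":0,"az":0,"jaw":1}]'
```

```text
time_s: 10.48
eef_pos: [622.0, -111.3, 50.4]
ee_rot: [-0.0, 0.767, 0.641, -0.0]
force: [-0.2, 0.5, -2.0]
grip_width: 0.336
grip_force: 54.2
time_s: 10.72
eef_pos: [622.1, -111.3, 49.7]
ee_rot: [-0.0, 0.767, 0.641, -0.0]
force: [-0.5, -0.3, -2.7]
grip_width: 0.339
grip_force: 54.2
```

```bash
python3 -m jog '[{"tx":0,"ty":0,"tz":0.6,"ax":0,"ay":0,"az":0,"jaw":1},{"tx":0,"ty":0,"tz":0,"ax":0,"ay":0,"az":0,"jaw":1}]'; python3 -m jog '[{"tx":0,"ty":0,"tz":0.5,"ax":0,"ay":0,"az":0,"jaw":1},{"tx":0,"ty":0,"tz":0,"ax":0,"ay":0,"az":0,"jaw":1}]'
```

```text
time_s: 10.98
eef_pos: [622.1, -111.3, 49.1]
ee_rot: [-0.0, 0.767, 0.641, -0.0]
force: [0.7, -0.3, -1.4]
grip_width: 0.34
grip_force: 54.2
time_s: 11.22
eef_pos: [622.1, -111.3, 48.7]
ee_rot: [0.0, 0.767, 0.641, 0.0]
force: [0.3, -0.5, -1.6]
grip_width: 0.336
grip_force: 54.2
```

```bash
python3 -m jog '[{"tx":0,"ty":0,"tz":0.6,"ax":0,"ay":0,"az":0,"jaw":1},{"tx":0,"ty":0,"tz":0,"ax":0,"ay":0,"az":0,"jaw":1}]'; python3 -m jog '[{"tx":0,"ty":0,"tz":0.6,"ax":0,"ay":0,"az":0,"jaw":1},{"tx":0,"ty":0,"tz":0,"ax":0,"ay":0,"az":0,"jaw":1}]'
```

```text
time_s: 11.48
eef_pos: [622.1, -111.3, 48.0]
ee_rot: [-0.0, 0.767, 0.641, -0.0]
force: [0.5, -0.9, -0.7]
grip_width: 0.339
grip_force: 54.2
time_s: 11.72
eef_pos: [622.2, -111.4, 47.8]
ee_rot: [0.0, 0.767, 0.641, 0.0]
force: [-1.1, 0.1, 2.2]
grip_width: 0.336
grip_force: 54.5
```

Light contact at TCP z≈47.8, but the fence-side fingertip could be close to the fence top. I'll measure the offcut's top face, then regrip 3 mm higher to be safe.

```bash
cat > top.py <<'E'
from geo import *
T=pose(); c=capture("wrist"); O=np.array([630.,-155.]); ax=np.array([np.cos(.178),-np.sin(.178)]); ay=np.array([-ax[1],ax[0]])
P,u,v=cloud(c,295,345,195,350,T); m=(P[:,2]<T[2,3]+6)&(P[:,2]>30); P=P[m]; y=(P[:,:2]-O)@ay
for a in range(-20,80,10):
    s=(y>a)&(y<a+10)
    if s.sum()>5: print(a,s.sum(),"z med",np.median(P[s,2]).round(2))
p=T[:2,3]-O; s=sense(); print("TCP O",p@ax,p@ay,T[2,3],"F tool x,y,z",s["force"][:2]@ay,s["force"][:2]@ax,s["force"][2])
E
python3 top.py; python3 -m jog '[{"tx":0,"ty":0,"tz":0,"ax":0,"ay":0,"az":0,"jaw":0.1},{"tx":0,"ty":0,"tz":0,"ax":0,"ay":0,"az":0,"jaw":0.1},{"tx":0,"ty":0,"tz":-3.5,"ax":0,"ay":0,"az":0,"jaw":0.1},{"tx":0,"ty":0,"tz":0,"ax":0,"ay":0,"az":0,"jaw":0.1}]'; python3 top.py
```

```text
-10 41 z med 35.66
0 536 z med 36.42
10 977 z med 45.03
20 1002 z med 44.97
30 1046 z med 44.98
40 1084 z med 44.9
50 1123 z med 44.91
60 1166 z med 44.83
70 633 z med 37.99
TCP O -15.44085177877113 41.55473841258953 47.79530976144328 F tool x,y,z 0.32061278562711615 -0.566986875013156 2.3015560808827007
time_s: 12.28
eef_pos: [622.3, -111.4, 51.4]
ee_rot: [0.0, 0.767, 0.641, 0.0]
force: [0.5, 0.1, 0.1]
grip_width: 0.449
grip_force: 0.0
-10 136 z med 35.87
0 722 z med 44.38
10 932 z med 45.02
20 994 z med 44.97
30 1018 z med 44.93
40 1069 z med 44.93
50 1098 z med 44.88
60 1147 z med 44.89
70 551 z med 39.52
TCP O -15.29582706138116 41.53665096005282 51.394754089717054 F tool x,y,z -0.21385454878742083 1.1674453402152358 -0.010240145168241645
```

It was already resting on the board (the top height did not change). I'll regrip harder and seat it against stop and fence.

```bash
python3 -m jog '[{"tx":0,"ty":0,"tz":0,"ax":0,"ay":0,"az":0,"jaw":1},{"tx":0,"ty":0,"tz":0,"ax":0,"ay":0,"az":0,"jaw":1},{"tx":0,"ty":0,"tz":0,"ax":0,"ay":0,"az":0,"jaw":1},{"tx":1.5,"ty":0,"tz":0,"ax":0,"ay":0,"az":0,"jaw":1},{"tx":0,"ty":0,"tz":0,"ax":0,"ay":0,"az":0,"jaw":1}]' 100; python3 -m jog '[{"tx":0.5,"ty":0,"tz":0,"ax":0,"ay":0,"az":0,"jaw":1},{"tx":0,"ty":0,"tz":0,"ax":0,"ay":0,"az":0,"jaw":1}]'; python3 top.py | tail -1
```

```text
time_s: 12.95
eef_pos: [622.7, -110.4, 51.6]
ee_rot: [0.001, 0.767, 0.641, 0.0]
force: [-1.6, -2.7, 5.8]
grip_width: 0.316
grip_force: 99.5
time_s: 13.2
eef_pos: [622.8, -110.1, 51.6]
ee_rot: [0.001, 0.767, 0.641, 0.0]
force: [-0.4, -3.0, 5.8]
grip_width: 0.323
grip_force: 99.5
TCP O -15.05501982100969 42.96311698222974 51.57588040619482 F tool x,y,z -3.3242341622331906 0.1437264972207215 5.535013013077979
```

```bash
python3 -m jog '[{"tx":0.5,"ty":0,"tz":0,"ax":0,"ay":0,"az":0,"jaw":1},{"tx":0,"ty":0,"tz":0,"ax":0,"ay":0,"az":0,"jaw":1}]'; python3 top.py | tail -1;  python3 -m jog '[{"tx":0.4,"ty":0,"tz":0,"ax":0,"ay":0,"az":0,"jaw":1},{"tx":0,"ty":0,"tz":0,"ax":0,"ay":0,"az":0,"jaw":1}]'; python3 top.py | tail -1
```

```text
time_s: 13.5
eef_pos: [622.9, -109.6, 51.6]
ee_rot: [0.001, 0.767, 0.641, 0.0]
force: [-0.6, -3.8, 4.4]
grip_width: 0.321
grip_force: 99.5
TCP O -15.05219537626035 43.43865956941487 51.575804063552496 F tool x,y,z -4.062011776147107 -1.1853693882589407 5.696143355578648
time_s: 13.8
eef_pos: [623.0, -109.2, 51.6]
ee_rot: [0.001, 0.767, 0.641, 0.0]
force: [-1.1, -3.3, 5.4]
grip_width: 0.321
grip_force: 99.4
TCP O -15.020440804517023 43.81477410567617 51.58581229167519 F tool x,y,z -3.5218260937314065 -0.5106880305250731 4.95994186715445
```

```bash
python3 -m jog '[{"tx":0.4,"ty":0,"tz":0,"ax":0,"ay":0,"az":0,"jaw":1},{"tx":0,"ty":0,"tz":0,"ax":0,"ay":0,"az":0,"jaw":1}]'; python3 top.py | tail -1;  python3 -m jog '[{"tx":0.3,"ty":0,"tz":0,"ax":0,"ay":0,"az":0,"jaw":1},{"tx":0,"ty":0,"tz":0,"ax":0,"ay":0,"az":0,"jaw":1}]'; python3 top.py | tail -1
```

```text
time_s: 14.1
eef_pos: [623.0, -109.2, 51.6]
ee_rot: [0.001, 0.767, 0.641, -0.0]
force: [-0.5, -4.7, 5.4]
grip_width: 0.321
grip_force: 99.4
TCP O -15.02274761808619 43.86127808933776 51.569751261076604 F tool x,y,z -5.595904032950351 0.5611556572149291 5.0505612263510145
time_s: 14.4
eef_pos: [623.0, -109.1, 51.6]
ee_rot: [0.001, 0.767, 0.641, -0.0]
force: [-1.0, -6.3, 4.6]
grip_width: 0.32
grip_force: 99.4
TCP O -15.012677019142473 43.88638376786727 51.58229959662791 F tool x,y,z -6.229102256200794 0.03314837705598728 4.461543561262579
```

The stop contacted right where predicted. Next is the fence.

```bash
python3 -m jog '[{"tx":0,"ty":0.6,"tz":0,"ax":0,"ay":0,"az":0,"jaw":1},{"tx":0,"ty":0,"tz":0,"ax":0,"ay":0,"az":0,"jaw":1}]'; python3 top.py | tail -1;  python3 -m jog '[{"tx":0,"ty":0.6,"tz":0,"ax":0,"ay":0,"az":0,"jaw":1},{"tx":0,"ty":0,"tz":0,"ax":0,"ay":0,"az":0,"jaw":1}]'; python3 top.py | tail -1
```

```text
time_s: 14.7
eef_pos: [623.0, -109.1, 51.6]
ee_rot: [0.001, 0.767, 0.641, -0.001]
force: [-5.3, -5.5, 7.2]
grip_width: 0.32
grip_force: 99.7
TCP O -14.977781480119713 43.89874726024898 51.5561198668962 F tool x,y,z -7.025520345368328 -3.857668584367487 6.7862622806967465
time_s: 15.0
eef_pos: [623.2, -109.2, 51.6]
ee_rot: [0.0, 0.767, 0.641, -0.001]
force: [-7.6, -6.0, 9.6]
grip_width: 0.322
grip_force: 99.9
TCP O -14.791741580124036 43.88860015004655 51.5722954662379 F tool x,y,z -6.42652489097287 -6.469674192069549 8.955286010487272
```

```bash
python3 -m jog '[{"tx":0,"ty":1,"tz":0.3,"ax":0,"ay":0,"az":0,"jaw":1},{"tx":0,"ty":1,"tz":0.3,"ax":0,"ay":0,"az":0,"jaw":1},{"tx":0,"ty":0,"tz":0,"ax":0,"ay":0,"az":0,"jaw":1}]'; python3 top.py | tail -1
```

```text
time_s: 15.42
eef_pos: [623.9, -109.3, 51.5]
ee_rot: [-0.002, 0.767, 0.641, -0.002]
force: [-18.0, -3.2, 20.0]
grip_width: 0.32
grip_force: 101.3
TCP O -14.116635258871543 43.94441224790802 51.52861430088157 F tool x,y,z -7.622861436818156 -16.225178178489607 19.581988064703317
```

```bash
python3 -m jog '[{"tx":0,"ty":1.5,"tz":0.1,"ax":0,"ay":0,"az":0,"jaw":1},{"tx":0,"ty":1.5,"tz":0.1,"ax":0,"ay":0,"az":0,"jaw":1},{"tx":0,"ty":0,"tz":0,"ax":0,"ay":0,"az":0,"jaw":1}]' 120; python3 top.py | tail -8
```

```text
time_s: 15.85
eef_pos: [624.8, -109.3, 51.6]
ee_rot: [-0.004, 0.767, 0.641, -0.004]
force: [-32.0, -2.1, 30.6]
grip_width: 0.312
grip_force: 119.5
10 939 z med 45.06
20 983 z med 45.17
30 1002 z med 45.07
40 1056 z med 44.99
50 1103 z med 44.92
60 1123 z med 44.92
70 835 z med 40.68
TCP O -13.249433919261895 44.04834190445126 51.63775523257616 F tool x,y,z -7.340274238985456 -30.7726454235873 29.094498496854797
```

```bash
cat > chk.py <<'E'
from geo import *
T=pose(); c=capture("wrist"); save(c,"w5.png"); O=np.array([630.,-155.]); ax=np.array([np.cos(.178),-np.sin(.178)]); ay=np.array([-ax[1],ax[0]])
P,u,v=cloud(c,270,375,195,350,T); x=(P[:,:2]-O)@ax; y=(P[:,:2]-O)@ay
m=(abs(P[:,2]-45)<2.5)&(y>10)&(y<72)
A=np.c_[x[m],y[m],np.ones(m.sum())]; k=np.linalg.lstsq(A,P[m,2],rcond=None)[0]; print("top plane slopes x,y",k[:2])
for a in range(10,72,10):
    s=m&(y>a)&(y<a+10); print(a,np.percentile(x[s],[2,98]))
print("ymax",np.percentile(y[m],99.5), "tool z",T[:3,2])
P,u,v=cloud(c,150,600,0,200,T); x=(P[:,:2]-O)@ax; y=(P[:,:2]-O)@ay;s=(P[:,2]>31.5)&(P[:,2]<38)&(x>-34)&(x<-3)&(y>72.5)&(y<120)
print("stop y",np.percentile(y[s],[1,50,99]))
E
python3 chk.py
```

```text
top plane slopes x,y [-0. -0.]
10 [-28.9  -0. ]
20 [-28.4  -0.2]
30 [-27.6  -0.9]
40 [-27.4  -0.8]
50 [-32.7   4.1]
60 [-29.   -0.1]
70 [-28.8  -0.1]
ymax 71.73850253013988 tool z [-0.  0. -1.]
stop y [74.2 83.2 91.3]
```

View pics/w5.png

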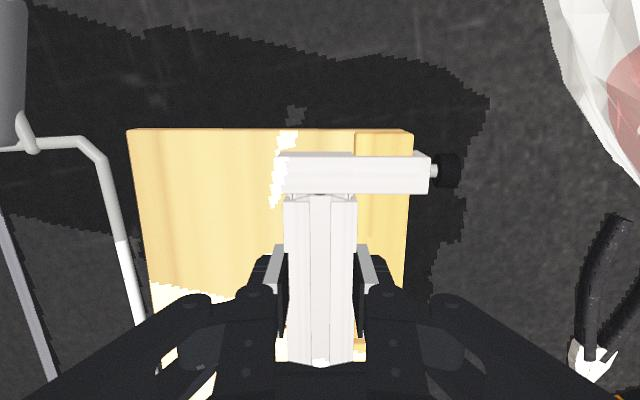

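The offcut is flat (zero slope), its far side is on the fence and its end is on the stop, which hasn't moved. I'll push a bit more into the fence so that board friction doesn't take up most of it.

```bash
python3 -m jog '[{"tx":0,"ty":1.3,"tz":-0.1,"ax":0,"ay":0,"az":0,"jaw":1},{"tx":0,"ty":1.2,"tz":-0.1,"ax":0,"ay":0,"az":0,"jaw":1},{"tx":0,"ty":0,"tz":0,"ax":0,"ay":0,"az":0,"jaw":1},{"tx":0,"ty":0,"tz":0,"ax":0,"ay":0,"az":0,"jaw":1}]'; python3 top.py | tail -1; python3 chk.py
```

```text
time_s: 16.45
eef_pos: [625.1, -109.4, 51.7]
ee_rot: [-0.007, 0.767, 0.641, -0.006]
force: [-44.5, 0.2, 36.8]
grip_width: 0.314
grip_force: 120.3
TCP O -12.872682586488441 44.054509418216554 51.67825601542078 F tool x,y,z -8.213771278712 -44.1938088347644 37.3478841942199
top plane slopes x,y [-0. -0.]
10 [-28.8   0.1]
20 [-28.1  -0.2]
30 [-27.2  -0.6]
40 [-27.2  -0.5]
50 [-32.1   3.8]
60 [-28.8   0.3]
70 [-28.5   0.2]
ymax 71.77188660284305 tool z [-0.  0. -1.]
stop y [74.3 83.3 91.3]
```

```bash
python3 -m jog '[{"tx":0,"ty":0,"tz":0,"ax":0,"ay":0,"az":0,"jaw":1},{"tx":0,"ty":0,"tz":0,"ax":0,"ay":0,"az":0,"jaw":1},{"tx":0,"ty":0,"tz":0,"ax":0,"ay":0,"az":0,"jaw":1},{"tx":0,"ty":0,"tz":0,"ax":0,"ay":0,"az":0,"jaw":1}]'; python3 - <<'E'
from geo import *
for cam in("top","side"):
    t=capture(cam)
    for n,z in [("unit_drawer0_handle",95.5),("hacksaw",8),("tape",130),("notes",130)]:
        for q in place_of(n,cam)[:1]: print(cam,n,round(q["conf"],2),onplane(t,q["centre"],z))
E
```

```text
time_s: 17.05
eef_pos: [625.1, -109.3, 51.6]
ee_rot: [-0.007, 0.767, 0.641, -0.006]
force: [-44.0, -0.4, 37.0]
grip_width: 0.315
grip_force: 120.3
top unit_drawer0_handle 0.67 [419.6 116.7  95.5]
top tape 0.76 [689.2 165.5 130. ]
top notes 0.74 [699.1  82.6 130. ]
side unit_drawer0_handle 0.69 [413.3 116.2  95.5]
side hacksaw 0.69 [454.3 -96.6   8. ]
side tape 0.81 [703.1 163.2 130. ]
side notes 0.72 [602.2   4.5 130. ]
```

```bash
python3 - <<'E'
from geo import *
for cam in("top","side"):
    c=capture(cam); P,_,_=cloud(c,0,640,0,400)
    s=(P[:,1]>85)&(P[:,1]<150)&(P[:,0]>395)&(P[:,0]<440)&(P[:,2]>92)&(P[:,2]<104); print(cam,"bar",s.sum(),np.percentile(P[s],[5,50,95],0)[:,[0,2]].tolist() if s.any() else "")
    s=(P[:,1]>60)&(P[:,1]<170)&(P[:,0]>435)&(P[:,0]<480)&(P[:,2]>112)&(P[:,2]<123); print("panel",s.sum(),np.percentile(P[s,0],[2,50,98]) if s.any() else "")
    s=(P[:,1]>190)&(P[:,1]<215)&(P[:,0]>550)&(P[:,0]<760)&(P[:,2]>127)&(P[:,2]<133); print("casing x",np.percentile(P[s,0],[1,99]))
E
```

```text
top bar 184 [[407.44284966701105, 96.23965021214553], [412.69932944733955, 100.2603084113349], [417.34061024869794, 102.74405550291476]]
panel 424 [447.6 455.  462.4]
casing x [580.6 742.8]
side bar 148 [[411.5415908887754, 96.6764400719639], [417.3266496204575, 100.74633109034187], [421.03717985179725, 102.7058224136818]]
panel 355 [451.4 459.  466.1]
casing x [584.6 745.5]
```

```bash
python3 -c "
from rig import *
print(finish_job())"
```

```text
the job is handed in; nothing more can be done
None
```

The job is handed in: the drawer is fully open and the offcut lies flat on the board against the fence and the unmoved stop. The gripper is holding it pressed diagonally with about 44 N into the fence and 37 N down, fingers about 40 mm clear of the saw slot; the hacksaw, tape and note pad were not touched, though my final camera check on them was only rough.

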